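# Snap an end cap onto a flange bearing and hold it home

### The arm

A 7-joint arm with a two-finger parallel gripper is mounted at the origin on a cart in front of the work surface, level with it; the furniture and walls round the work are solid. World frame = base frame: x ahead of the robot, y to its left, z up, the work surface at z = 0. Lengths are in mm, angles in degrees, forces in N, time in s.
With the tool pointing down it reaches from about 425 to 875 mm from the base axis. Payload 8.4 kg.
Tool frame: the origin (TCP) lies between the finger pads; the fingertips stand 14 mm ahead of it and the grasp point (between the pads) lies 5 mm behind it; z points along the fingers, y is the direction in which the jaws open and shut (so a half turn about z gives the same grasp; the last joint's range is limited). The gripper opens to 85 mm and grips with 20 to 120 N. Pads are 22 mm wide; open, the fingers measure 114 mm over their backs; the gripper's body (76 mm by 85 mm) begins 54 mm behind the grasp point. The pads swing forward as they close: fully open they stand 13 mm farther back than shut.
Start: joints at [-73.35, 19.091, 2.286, 83.961, -0.768, 76.965, -3.352], TCP at [247.001, 601.211, 245.308] pointing down, gripper open.
Joint ranges: [-147.57, 147.57], [-21.85, 119.76], [-74.77, 79.35], [14.55, 137.4], [-85.83, 265.84], [4.83, 119.75], [-152.11, 152.11]. Speed limits (degrees/s): [127.2, 127.2, 159.86, 159.86, 180, 180, 180].

### API

Orientations are given as a 3x3 rotation matrix whose columns are the frame's x, y, z axes.
In Python, from rig import arm, read_camera, job gives the robot as it stands.
- The arm moves only by the tool drive_tool, never from a script. Its argument "targets" is text: rows parted by semicolons, each of 5 numbers parted by spaces: the opening, from -1 (shut) to 1 (fully open), then the shift along the tool's x, y, z in m, then the turn about the tool's z in degrees. In form: claw tx ty tz spin; .... A call has 1 to 12 rows; each row shifts and turns the pose as measured when the row begins, along the tool's axes as they then stand; what a row does not reach is not made up. A row lasts 1/10 s, in which the tool goes at most 50 mm and 8.59 degrees, less where a joint would pass 70% of its speed; a pose out of reach is approached as far as the arm can. A call with a gripper value outside its range is refused whole. The fingers move at their own pace and stop on an object; the grip force is fixed at half the most. Time passes only in rows, so rows that do not move let the fingers close. It gives the time, the measured TCP pose, the force and the opening at its end, in the units of the state.
- arm.read_state(): the state, without advancing time (a new reading comes with each control period).
- read_camera(name): name is "scene" or "top" or "wrist"; returns a dict with "image" (420x560x3 uint8, red, green, blue), "depth" (420x560 float32, mm along the optical axis (not along the pixel's ray), 0 where there is no reading), "fx", "fy", "cx", "cy" (pixels), "T" (4x4, takes a point from camera to world coordinates); the wrist camera has in their place "T_tool_cam" (4x4, takes a point from camera to tool coordinates, whose origin is the TCP and whose axes are the flange's). Camera axes: x right, y up, looking along -z (the intrinsics and any distortion apply to the point x, -y, -z); pixel columns grow to the right and rows downward; lengths in mm; the calibration is good to about 2 mm. A picture is of the moment at which its call begins: read the wrist's pose just before it.
- job.sign_off(): hands the job in, once; it reports no verdict.
The state is a dict: "t": time; "q": joint angles; "joint_vel": joint speeds; "joint_torque": joint torques, N m; "tcp_pos": TCP position; "eef_rot": TCP orientation; "force": force on the tool from outside, world axes, zero at the start; "ft_torque": the same for the moment, N m; "gripper_width": finger opening in mm.
Only numpy, scipy, OpenCV 4.12 (cv2) and the standard library are available. Lean on these libraries where they do the work, as an engineer would, in place of code of your own. Each camera call takes 0.05 s, during which the arm holds its last target.

### The job

Take the middle-sized of the three end caps out of the compartment tray, set it plug first into the bore of the bearing housing and press until the three spring clips snap over its rim. A sprung ring in the bore lifts the cap again if you let go, so keep pressing it down flush on the housing's face and finish like that, your hand still holding it down, while I tighten the locking screw. Leave the other two caps and the screwdriver where they are.

Things in the scene. Friction and masses are not known exactly. Their poses are not given: they have to be found in the camera images.
- cap_middle: The cap to fit: turned steel, round about z, 56 mm high, 0.13 to 0.21 kg, plug down in any compartment. Upward from its underside: plug 50 mm in diameter from 0 to 12 mm (lowest 2.5 mm chamfered), rim 68 mm in diameter from 12 to 17.5 mm (lower edge bevelled 2.5 mm), knob 28 mm in diameter from 17.5 to 56 mm. Origin: centre of the plug's underside. Hold it by the knob.
- cap_small: The small cap, to be left alone: same shape and 56 mm height, plug 40, rim 54, knob 22 mm in diameter. Origin at the centre of its underside.
- cap_large: The large cap, to be left alone: same shape and 56 mm height, plug 60, rim 80, knob 34 mm in diameter. Origin at the centre of its underside.
- tray: Low open sheet-steel tray fixed on the bench, 100 (x) x 279 (y) mm, walls 24 mm high with a rolled rim to 26 mm, floor 3 mm thick. Two dividers make three compartments in a row along its y axis, centres 92 mm apart, one cap in each. Origin: centre of its underside. Behind it (farther from the robot) stands a fixed toggle clamp 91 mm high, so cross the bench high.
- seat (a point): Centre of the bearing housing's upper face, at the mouth of its bore. Face 74 mm in diameter, 50 mm above the bench; bore 53.6 mm in diameter, edge chamfered. The housing (grey, flange 116 mm square, on a 160 x 160 x 10 mm steel plate) is fixed. Cap flush: cap's origin 12 mm below this point, rim on the face. Let go after snapping, the cap rises to about 9.5 mm below, held by the clips.
- ring (a joint): How far the flat sprung ring in the bore is pressed down by the plug, m: 0 untouched (its top is then 7 mm below the seat), 0.0025 when the cap has just snapped in, 0.005 with the cap flush. It pushes up with 5 N when first touched, 8 N with the cap flush.
- clip_a (a joint): Opening angle of a spring clip, rad: 0 closed, 0.12 as the rim passes. Three equal clips stand 120 degrees apart round the face, each with a nose 31.5 mm from the bore's axis, 8 mm above the face, that snaps over the rim, and a flared tip to 15 mm above the face; keep the fingers inside (17 mm room beside the knob) or above. 12 to 25 N push the rim past, then the force drops to about 6 N.
- clip_b (a joint): The same for the second clip.
- clip_c (a joint): The same for the third clip.
- screwdriver: Green-handled screwdriver, 179 mm long, lying on the bench near the front edge; to be left alone.

How it is judged:
By the outcome, as a careful person would: the job done as asked, in the order asked, and still so for the second after the job is handed in, while the arm keeps its last pose, push and grip.
It also fails if it takes over 58 s, if anything falls off the work surface, if the arm or the gripper's body presses on something with over 40 N, if the wrist force passes 120 N, or if a joint passes its speed limit or range.

## Working session

There is one attempt and no reset: what is moved stays moved. The work goes in short steps, Python scripts to look and compute and a tool call to move; the robot and the scene stay as the last step left them, time stands still between calls to the robot, and variables do not carry over. Pictures are saved under pics/ and viewed, and the job is handed in when it is done.

Besides the shell and the picture viewer there is one more tool, called after ">>>" by a JSON object that holds its "api" and its "payload", one argument or row to a line. drive_tool: Moves the arm, as the interface text tells. Its arguments: {"type":"object","properties":{"targets":{"type":"string"}},"required":["targets"]}

```bash
mkdir -p pics; ls
python3 - <<'E'
from rig import arm, read_camera, job
import cv2,numpy as np
s=arm.read_state(); print(s['t'],s['tcp_pos'],s['eef_rot'],s['force'],s['gripper_width'])
for n in ['scene','top']:
    c=read_camera(n); cv2.imwrite(f'pics/{n}0.png',c['image'][:,:,::-1]); np.savez(f'{n}0.npz',**c)
    print(n,c['fx'],c['cx'],c['cy'],c['T'].round(3).tolist(),[k for k in c])
E
```

```text
pics
0.0 [246.8319498  600.81910243 244.40519166] [[-9.24981397e-01  3.80012006e-01 -5.39566632e-04]
 [ 3.80012376e-01  9.24980067e-01 -1.57126004e-03]
 [-9.80093002e-05 -1.65842831e-03 -9.99998620e-01]] [-0.69078201 -0.16296658  0.80896291] 85.56940541352671
scene 525.1274654996929 274.1125774319306 210.41521195368733 [[0.88, 0.31, -0.361, -15.641], [-0.475, 0.58, -0.661, -832.87], [0.004, 0.753, 0.658, 971.181], [0.0, 0.0, 0.0, 1.0]] ['image', 'depth', 'fx', 'fy', 'cx', 'cy', 'T']
top 472.41986687901436 276.5666203986812 208.12138674248317 [[-0.014, 0.99, -0.144, 321.325], [-1.0, -0.014, 0.002, 64.376], [-0.0, 0.144, 0.99, 1123.617], [0.0, 0.0, 0.0, 1.0]] ['image', 'depth', 'fx', 'fy', 'cx', 'cy', 'T']
```

View pics/scene0.png

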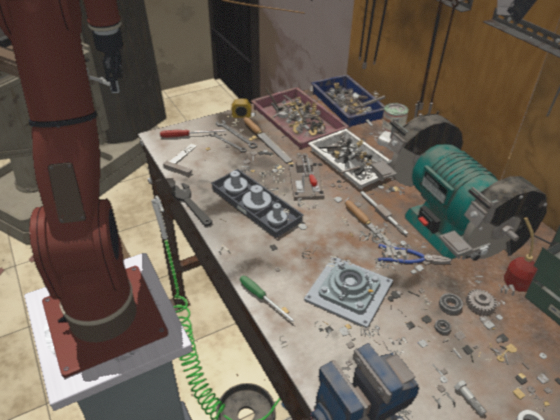

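View pics/top0.png

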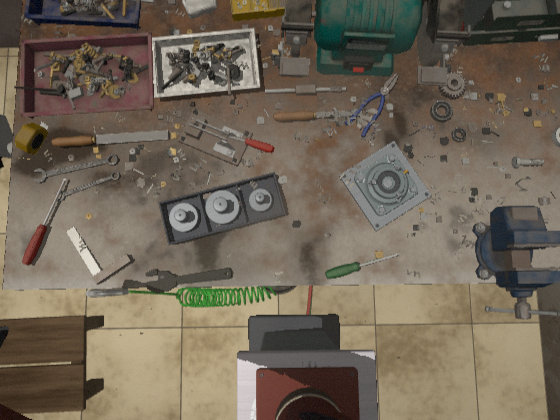

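The tray is at about (222,207) px in the top view, with caps at about (184,215), (221,205) and (260,198). The housing is at about (388,182). I'll measure these from depth.

```bash
cat > h.py <<'E'
import numpy as np,cv2
def cloud(c,T=None):
    d=c['depth'];v,u=np.mgrid[:d.shape[0],:d.shape[1]]
    P=np.stack([(u-c['cx'])/c['fx']*d,-(v-c['cy'])/c['fy']*d,-d],-1)
    T=c['T'] if T is None else T
    return P@T[:3,:3].T+T[:3,3], d>0
def circ(xy):
    A=np.c_[2*xy,np.ones(len(xy))];s=np.linalg.lstsq(A,(xy**2).sum(1),rcond=None)[0]
    return s[0],s[1],np.sqrt(s[2]+s[0]**2+s[1]**2)
def hullc(xy):
    (c,r)=cv2.minEnclosingCircle(xy.astype(np.float32)); return c,r
E
python3 - <<'E'
from h import *
for n in ['top','scene']:
    c=dict(np.load(n+'0.npz'));P,ok=cloud(c)
    print(n)
    if n=='top': roi=[(184,215),(221,205),(260,198),(388,182)]
    else: roi=[(236,180),(256,196),(278,214),(349,282)]
    for u,v in roi:
        w=28 if (n=='top' or True) else 20
        Q=P[v-w:v+w,u-w:u+w].reshape(-1,3);k=ok[v-w:v+w,u-w:u+w].ravel();Q=Q[k]
        print((u,v),P[v,u].round(1),np.histogram(Q[:,2],bins=np.arange(-10,75,5))[0])
        if u not in(388,349):
            ctr=P[v,u,:2]
            N=Q[np.hypot(*(Q[:,:2]-ctr).T)<48]
            a=N[(N[:,2]>50)];print(' top',len(a),a.mean(0).round(1),hullc(a[:,:2]))
            b=N[(N[:,2]>13)&(N[:,2]<50)];print(' rim',len(b),hullc(b[:,:2]))
        else:
            a=Q[(Q[:,2]>46)&(Q[:,2]<54)];print(' face',len(a),a.mean(0).round(1),hullc(a[:,:2]))
E
```

```text
top
(184, 215) [463.1 273.1  57.7] [   5  349 1194  304   59  245  585  226   14    5    8    5    8   77
   39    1]
 top 125 [462.6 281.7  58.8] ((463.1568908691406, 282.4982604980469), 14.067069053649902)
 rim 598 ((463.1199951171875, 273.1637878417969), 47.985511779785156)
(221, 205) [484.4 188.5  61.8] [   2  299 1114  321   40  281  695  166   13    3    7    5    9   91
   76    1]
 top 177 [485.4 191.1  59.3] ((486.309326171875, 191.3698272705078), 17.060197830200195)
 rim 755 ((484.4385681152344, 188.53787231445312), 47.9100227355957)
(260, 198) [499.7  99.8  59.3] [   0  403 1367  367   41  195  440  204   13    3    3    4    6   37
   33    0]
 top 76 [501.  101.4  59.1] ((501.5397644042969, 101.30995178222656), 11.070120811462402)
 rim 412 ((499.13702392578125, 99.76981353759766), 47.81964111328125)
(388, 182) [ 537.8 -200.2   34.8] [  0  69 115 287 434  51 465 311 361 350 197 230 188  21  34   8]
 face 368 [ 535.5 -197.6   49.9] ((536.8438110351562, -195.89840698242188), 39.62680435180664)
scene
(236, 180) [459.8 269.8  42.7] [ 29 988 840 143  99 304 342 100  38  21  30
[... 181 characters left out ...]
56, 196) [475.8 174.   46.6] [ 21 614 688 205 167 448 485 121  48  32  45  42  45 124  33   1]
 top 93 [484.  186.9  57.1] ((484.8417663574219, 190.78591918945312), 18.8320255279541)
 rim 453 ((475.6882629394531, 174.59471130371094), 47.64143753051758)
(278, 214) [499.2  89.8  36.2] [ 23 683 832 216 218 392 393 107  35  21  31  30  30  87  20   0]
 top 48 [499.9  98.   57.2] ((503.3036804199219, 98.67573547363281), 13.917771339416504)
 rim 331 ((499.3572998046875, 89.58159637451172), 47.824546813964844)
(349, 282) [ 530.8 -199.2   35.7] [ 13 377 208 371 277 123 431 194 335 210 199 238  92  29  28   3]
 face 294 [ 534.8 -199.    49.1] ((532.6044921875, -198.57017517089844), 41.43400573730469)
```

Run:
```python
import cv2
a=cv2.imread('pics/top0.png')
cv2.imwrite('pics/topz.png',cv2.resize(a[130:250,150:440],None,fx=2.7,fy=2.7,interpolation=cv2.INTER_CUBIC))
```

```text
(no output)
```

View pics/topz.png

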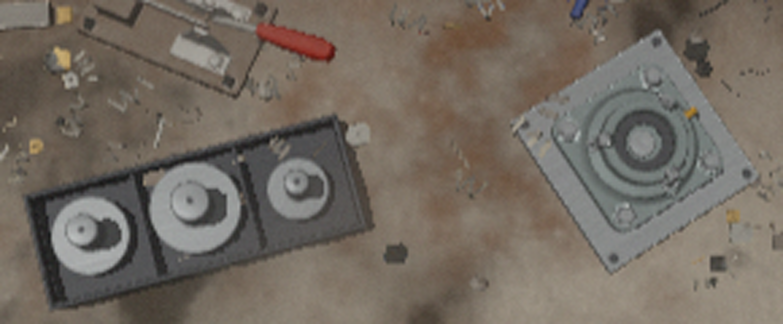

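>>> {"api": "drive_tool", "payload": {
  "targets": "1 -0.040 -0.0265 0 0;1 -0.040 -0.0265 0 0;1 -0.040 -0.0265 0 0;1 -0.040 -0.0265 0 0;1 -0.040 -0.0265 0 0;1 -0.040 -0.0265 0 0;1 -0.040 -0.0265 0 0;1 -0.02 -0.013 0 0;1 0 0 0 0"
}}

```text
t: 1.0
tcp_pos: [453.5, 291.1, 240.1]
eef_rot: [[-0.926, 0.377, -0.005], [0.377, 0.926, -0.006], [0.003, -0.007, -1.0]]
force: [-0.3, 0.9, -0.2]
gripper_width: 85.4
```

```bash
cat >> h.py <<'E'
def snap(name):
    from rig import arm, read_camera
    s=arm.read_state(); c=read_camera('wrist')
    cv2.imwrite(f'pics/{name}.png',c['image'][:,:,::-1])
    T=np.eye(4);T[:3,:3]=s['eef_rot'];T[:3,3]=s['tcp_pos'];c['T']=T@c['T_tool_cam']
    np.savez(name+'.npz',**c)
    print(s['t'],np.round(s['tcp_pos'],1),'R',np.round(s['eef_rot'],3).tolist(),'q',np.round(s['q'],1),'F',np.round(s['force'],1),'w',round(s['gripper_width'],1))
    return s,c
E
python3 - <<'E'
from h import *
s,c=snap('w1');print(c['T_tool_cam'].round(3).tolist(),c['fx'])
E
```

```text
1.0 [453.5 291.1 240.1] R [[-0.926, 0.377, -0.005], [0.377, 0.926, -0.006], [0.003, -0.007, -1.0]] q [-51.    6.5  14.7 100.2  -1.6  74.   31.9] F [-0.3  0.9 -0.2] w 85.4
[[-0.0, 0.965, 0.261, 67.069], [1.0, 0.0, -0.001, -0.099], [-0.001, 0.261, -0.965, -129.004], [0.0, 0.0, 0.0, 1.0]] 316.70925173444994
```

View pics/w1.png

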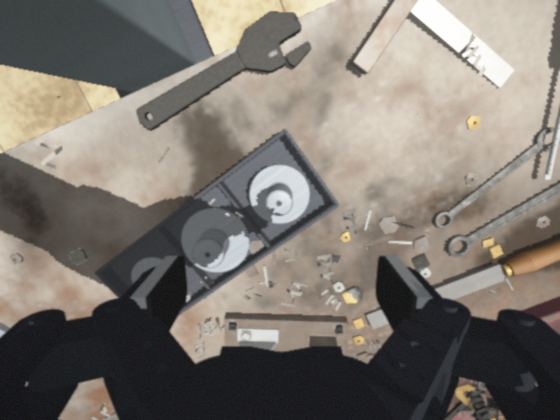

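The wrist view shows the middle cap at about (279,200) px, with the large cap beside it at about (213,240). I'll refine its position.

Run:
```python
from h import *
c=dict(np.load('w1.npz'));P,ok=cloud(c)
for u,v in [(279,200),(210,245)]:
    w=45
    Q=P[v-w:v+w,u-w:u+w].reshape(-1,3)[ok[v-w:v+w,u-w:u+w].ravel()]
    a=Q[Q[:,2]>50];print(len(a),a.mean(0).round(1),hullc(a[:,:2]) if len(a) else 0)
    c0=a[:,:2].mean(0) if len(a) else None
    if c0 is not None:
        b=Q[(Q[:,2]>16)&(Q[:,2]<25)&(np.hypot(*(Q[:,:2]-c0).T)<42)];print(len(b),hullc(b[:,:2]),np.median(b[:,2]))
```

```text
609 [461.2 283.7  58.6] ((462.2024841308594, 283.3321228027344), 14.153970718383789)
2067 ((462.3744812011719, 283.31805419921875), 34.127899169921875) 20.83325618796738
1510 [459.3 221.6 147.4] ((460.33038330078125, 217.26681518554688), 52.201717376708984)
1440 ((462.9929504394531, 216.12803649902344), 39.53385925292969) 20.758614496649415
```

>>> {"api": "drive_tool", "payload": {
  "targets": "1 -0.0245 -0.041 0 0;1 -0.0245 -0.041 0 0;1 -0.0245 -0.041 0 0;1 -0.0245 -0.041 0 0;1 -0.0245 -0.041 0 0;1 -0.0245 -0.041 0 0;1 -0.0245 -0.041 0 0;1 -0.0245 -0.041 0 0;1 -0.0245 -0.041 0 0;1 -0.0245 -0.041 0 0;1 -0.012 -0.020 0 0;1 0 0 0 0"
}}

```text
t: 2.25
tcp_pos: [536.8, -197.0, 239.1]
eef_rot: [[-0.939, 0.344, -0.007], [0.344, 0.939, -0.003], [0.006, -0.005, -1.0]]
force: [-0.0, 0.4, -0.8]
gripper_width: 85.7
```

Run:
```python
from h import *
s,c=snap('w2')
P,ok=cloud(c)
v,u=np.unravel_index(np.argmin(np.where(ok,np.hypot(P[...,0]-536,P[...,1]+197),1e9)),ok.shape);print(u,v)
M=ok&(np.hypot(P[...,0]-536,P[...,1]+197)<55)
Q=P[M];a=Q[(Q[:,2]>47)&(Q[:,2]<53)];print(len(a),a.mean(0),hullc(a[:,:2]))
b=Q[(Q[:,2]>58)];print(len(b),b[:,2].max())
for p in b[::max(1,len(b)//40)]: print(p.round(1))
x0,y0=max(0,u-110),max(0,v-110)
cv2.imwrite('pics/w2z.png',cv2.resize(c['image'][y0:v+110,x0:u+110,::-1],None,fx=2.7,fy=2.7,interpolation=cv2.INTER_CUBIC));print(x0,y0)
```

```text
2.25 [ 536.8 -197.   239.1] R [[-0.939, 0.344, -0.007], [0.344, 0.939, -0.003], [0.006, -0.005, -1.0]] q [-19.   11.9  40.2  97.   -7.6  74.3  92.5] F [-0.   0.4 -0.8] w 85.7
281 188
1796 [ 533.8904194  -197.30245709   50.08140053] ((532.2144165039062, -196.3594970703125), 39.389488220214844)
36892 328.54623213477646
[ 496.9 -214.    60.1]
[ 509.2 -237.4  255.2]
[ 541.4 -153.1  261.6]
[ 542.6 -146.8  269.9]
[ 547.6 -144.6  268.6]
[ 512.4 -237.5  275.3]
[ 506.8 -238.3  286.7]
[ 540.9 -149.5  286.5]
[ 528.2 -239.5  261.9]
[ 508.4 -225.2  298.9]
[ 508.7 -222.1  302.2]
[ 511.9 -244.2  290.6]
[ 509.2 -221.2  306.1]
[ 528.9 -166.4  307.6]
[ 551.3 -147.6  290.5]
[ 532.2 -158.7  308.9]
[ 527.9 -170.8  309.8]
[ 522.6 -201.9  304.1]
[ 534.1 -157.3  309.8]
[ 522.  -202.1  306.3]
[ 529.4 -166.9  312.7]
[ 519.4 -209.5  307.8]
[ 527.1 -172.5  314.3]
[ 513.5 -209.4  315.4]
[ 523.3 -175.2  318.5]
[ 512.9 -204.   319.2]
[ 529.3 -165.   317.5]
[ 526.8 -191.5  311.3]
[ 512.5 -213.3  318.3]
[ 525.1 -173.1  320.6]
[ 524.6 -197.5  313.4]
[ 512.2 -214.2  320.1]
[ 524.7 -171.7  323.1]
[ 526.8 -190.2  315.9]
[ 513.  -202.8  324.8]
[ 530.2 -244.3  297.1]
[ 523.3 -176.2  325.2]
[ 526.9 -191.2  318. ]
[ 514.6 -198.7  326.8]
[ 511.4 -208.3  327.2]
[ 535.9 -165.4  320. ]
171 78
```

View pics/w2z.png

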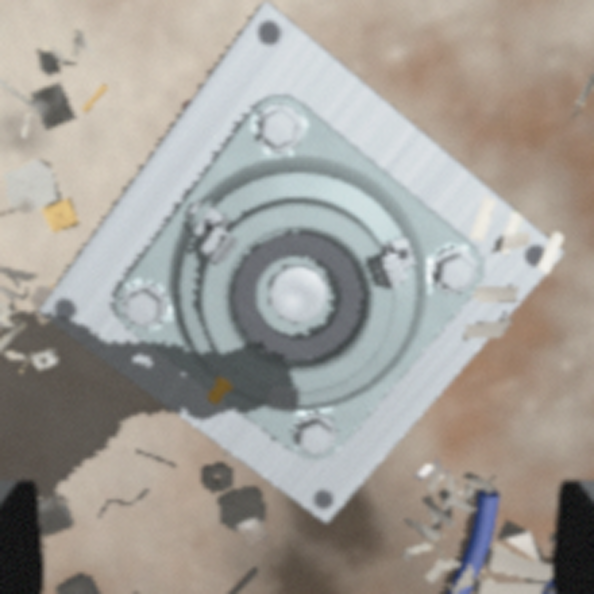

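Run:
```python
from h import *
from scipy.optimize import least_squares
c=dict(np.load('w2.npz'));P,ok=cloud(c)
g=cv2.cvtColor(c['image'],cv2.COLOR_RGB2GRAY).astype(float)
M=ok&(np.hypot(P[...,0]-536,P[...,1]+197)<60)&(P[...,2]<100)
Q=P[M]
print(np.histogram(Q[:,2],bins=np.arange(0,72,4)))
def fit(sel):
    xy=Q[sel][:,:2]; r=least_squares(lambda p:np.hypot(*(xy-p[:2]).T)-p[2],[536,-197,25],loss='soft_l1'); return r.x,np.std(r.fun)
# ring rows: dark ring, z~43
rg=Q[(Q[:,2]>40)&(Q[:,2]<45.5)&(np.hypot(Q[:,0]-536,Q[:,1]+197)<32)];print('ring',len(rg),rg.mean(0),hullc(rg[:,:2]))
# radial boundary of face
f=(Q[:,2]>48.5)&(Q[:,2]<51.5);F=Q[f]
ctr=np.array([536,-197.])
for it in range(4):
    d=F[:,:2]-ctr;r=np.hypot(*d.T);a=np.degrees(np.arctan2(d[:,1],d[:,0]))
    pi=[];po=[]
    for k in range(-180,180,6):
        m=(a>=k)&(a<k+6)&(r<40)&(r>24)
        if m.sum()>5:
            i=np.argmin(r[m]);pi.append(F[m][i,:2]);i=np.argmax(r[m]);po.append(F[m][i,:2])
    out=[]
    for pp in (pi,po):
        xy=np.array(pp);q=least_squares(lambda p:np.hypot(*(xy-p[:2]).T)-p[2],[*ctr,30],loss='soft_l1');out.append(q.x)
    ctr=out[1][:2]
print('inner',out[0],'outer',out[1])
h=Q[(Q[:,2]>56)];d=h[:,:2]-ctr;a=np.degrees(np.arctan2(d[:,1],d[:,0]));r=np.hypot(*d.T)
for k in range(-180,180,10):
    m=(a>=k)&(a<k+10)
    if m.sum()>0: print(k,m.sum(),r[m].min().round(1),r[m].max().round(1),h[m][:,2].max().round(1))
```

```text
(array([   0,    0,   22,    0,    0, 1497, 1031,  324, 2184,  668,  955,
        253, 1757,   13,  113,  144,   66]), array([ 0,  4,  8, 12, 16, 20, 24, 28, 32, 36, 40, 44, 48, 52, 56, 60, 64,
       68]))
ring 1130 [ 535.25720719 -197.84382149   43.20698136] ((534.7290649414062, -197.65692138671875), 26.96298599243164)
inner [ 534.26529684 -197.33176074   26.99311669] outer [ 534.37815473 -197.45901492   36.52158561]
-160 50 31.5 41.0 67.6
-150 63 31.6 40.8 65.9
-140 1 32.8 32.8 61.4
-40 38 31.9 41.3 66.0
-30 57 31.4 41.5 66.0
-20 1 32.4 32.4 59.9
80 44 31.6 40.8 66.4
90 66 31.6 41.0 66.0
100 3 32.8 34.5 64.1
```

>>> {"api": "drive_tool", "payload": {
  "targets": "1 0.029 0.036 0 5;1 0.029 0.036 0 5;1 0.029 0.036 0 0;1 0.029 0.036 0 0;1 0.029 0.036 0 0;1 0.029 0.036 0 0;1 0.029 0.036 0 0;1 0.029 0.036 0 0;1 0.029 0.036 0 0;1 0.029 0.036 0 0;1 0.010 0.012 0 0;1 0 0 0 0"
}}

```text
t: 3.5
tcp_pos: [429.7, 313.8, 238.1]
eef_rot: [[-0.882, 0.471, -0.01], [0.471, 0.882, 0.003], [0.01, -0.002, -1.0]]
force: [-0.1, -0.2, -1.2]
gripper_width: 85.1
```

```bash
cat >> h.py <<'E'
def go(tgt,yaw):
    from rig import arm
    s=arm.read_state();R=np.array(s['eef_rot']);p=np.array(s['tcp_pos'])
    y=np.degrees(np.arctan2(R[1,1],R[0,1]))
    print('t',round(s['t'],2),'pos',p.round(1),'yaw',y.round(2),'tilt',np.round(R[:2,2],3),'F',np.round(s['force'],1),'w',round(s['gripper_width'],1))
    print('tool delta mm',(R.T@(np.array(tgt)-p)).round(1),'spin',round(y-yaw,2))
E
python3 - <<'E'
from h import *
go([462.3,283.3,110],60)
E
```

```text
t 3.5 pos [429.7 313.8 238.1] yaw 61.9 tilt [-0.01   0.003] F [-0.1 -0.2 -1.2] w 85.1
tool delta mm [-44.3 -11.2 127.7] spin 1.9
```

>>> {"api": "drive_tool", "payload": {
  "targets": "1 -0.022 -0.0055 0.030 1;1 -0.022 -0.0055 0.030 1;1 0 0 0.030 0;1 0 0 0.030 0;1 0 0 0 0"
}}

```text
t: 4.0
tcp_pos: [460.2, 282.7, 115.7]
eef_rot: [[-0.868, 0.497, -0.008], [0.497, 0.868, 0.004], [0.009, -0.001, -1.0]]
force: [-0.2, 0.3, -0.1]
gripper_width: 85.3
```

Run:
```python
from h import *
go([462.3,283.3,47.5],60)
s,c=snap('w3');P,ok=cloud(c)
Q=P[ok&(np.hypot(P[...,0]-462.3,P[...,1]-283.3)<40)&(P[...,2]<65)]
a=Q[Q[:,2]>55];print(len(a),hullc(a[:,:2]),np.median(a[:,2]));b=Q[(Q[:,2]>18)&(Q[:,2]<24)];print(hullc(b[:,:2]))
```

```text
t 4.0 pos [460.2 282.7 115.7] yaw 60.18 tilt [-0.008  0.004] F [-0.2  0.3 -0.1] w 85.3
tool delta mm [-2.1  1.6 68.2] spin 0.18
4.0 [460.2 282.7 115.7] R [[-0.868, 0.497, -0.008], [0.497, 0.868, 0.004], [0.009, -0.001, -1.0]] q [-50.8  12.9  16.8 108.6  -4.8  59.3  28.2] F [-0.2  0.3 -0.1] w 85.3
1483 ((462.59295654296875, 283.39642333984375), 14.299443244934082) 59.04048176722466
((462.4117736816406, 283.073974609375), 34.146759033203125)
```

View pics/w3.png

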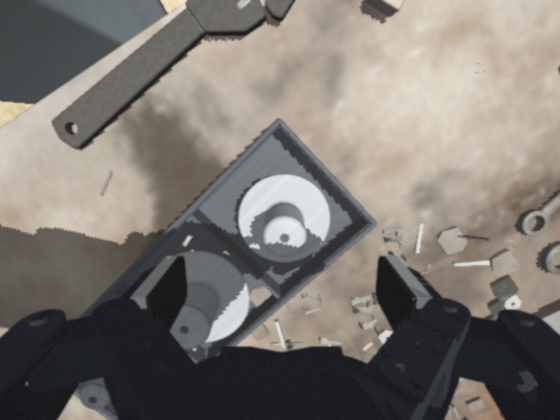

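>>> {"api": "drive_tool", "payload": {
  "targets": "1 -0.002 0.0015 0.025 0;1 0 0 0.025 0;1 0 0 0.012 0;1 0 0 0 0"
}}

```text
t: 4.45
tcp_pos: [466.6, 286.5, 62.4]
eef_rot: [[-0.868, 0.497, 0.002], [0.497, 0.868, 0.012], [0.005, 0.011, -1.0]]
force: [-0.1, 0.9, 0.4]
gripper_width: 85.5
```

Run:
```python
from h import *
go([462.5,283.3,44.5],60)
```

```text
t 4.45 pos [466.6 286.5  62.4] yaw 60.2 tilt [0.002 0.012] F [-0.1  0.9  0.4] w 85.5
tool delta mm [ 1.9 -5.  17.9] spin 0.2
```

>>> {"api": "drive_tool", "payload": {
  "targets": "1 0.002 -0.005 0 0;1 0 0 0.010 0;1 0 0 0.008 0;1 0 0 0 0"
}}

```text
t: 4.85
tcp_pos: [464.0, 284.7, 47.7]
eef_rot: [[-0.868, 0.497, 0.006], [0.497, 0.868, 0.016], [0.003, 0.017, -1.0]]
force: [0.1, 0.1, -0.3]
gripper_width: 85.3
```

Run:
```python
from h import *
go([462.5,283.3,44.5],60)
```

```text
t 4.85 pos [464.  284.7  47.7] yaw 60.22 tilt [0.006 0.016] F [ 0.1  0.1 -0.3] w 85.3
tool delta mm [ 0.5 -2.   3.1] spin 0.22
```

>>> {"api": "drive_tool", "payload": {
  "targets": "1 0 -0.002 0.003 0;1 0 0 0 0;-1 0 0 0 0;-1 0 0 0 0;-1 0 0 0 0;-1 0 0 0 0;-1 0 0 0 0;-1 0 0 0 0;-1 0 0 0 0;-1 0 0 0 0;-1 0 0 0 0"
}}

```text
t: 5.95
tcp_pos: [463.3, 283.0, 45.2]
eef_rot: [[-0.868, 0.497, 0.007], [0.497, 0.868, 0.017], [0.003, 0.018, -1.0]]
force: [-0.5, -0.5, 1.3]
gripper_width: 26.5
```

Run:
```python
from h import *
go([462.5,283.3,44.5],60)
snap('w4')
```

```text
t 5.95 pos [463.3 283.   45.2] yaw 60.22 tilt [0.007 0.017] F [-0.5 -0.5  1.3] w 26.5
tool delta mm [ 0.9 -0.2  0.7] spin 0.22
5.95 [463.3 283.   45.2] R [[-0.868, 0.497, 0.007], [0.497, 0.868, 0.017], [0.003, 0.018, -1.0]] q [-49.7  17.9  16.1 112.3  -7.1  49.9  30.4] F [-0.5 -0.5  1.3] w 26.5
```

View pics/w4.png

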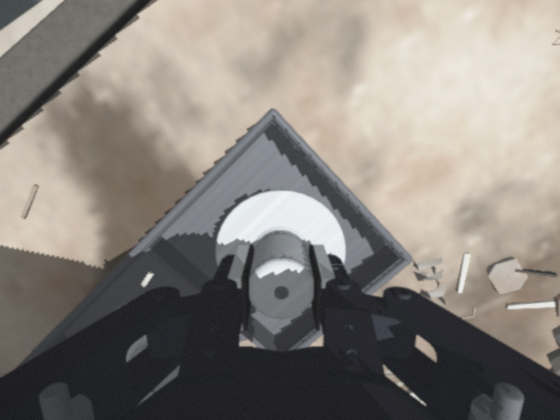

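The fingers hold the knob, with the gripper at (281,290) px, so I'm lifting.

>>> {"api": "drive_tool", "payload": {
  "targets": "-1 0 0 -0.02 0;-1 0 0 -0.03 0;-1 0 0 -0.04 0;-1 0 0 -0.04 0;-1 0 0 -0.03 0;-1 0 0 0 0"
}}

```text
t: 6.6
tcp_pos: [460.5, 279.1, 208.1]
eef_rot: [[-0.868, 0.497, 0.002], [0.497, 0.868, 0.012], [0.004, 0.012, -1.0]]
force: [1.1, 0.3, -1.5]
gripper_width: 26.4
```

Run:
```python
from h import *
go([534.5,-197.5,190],60)
```

```text
t 6.6 pos [460.5 279.1 208.1] yaw 60.21 tilt [0.002 0.012] F [ 1.1  0.3 -1.5] w 26.4
tool delta mm [-301.1 -377.1   12.3] spin 0.21
```

>>> {"api": "drive_tool", "payload": {
  "targets": "-1 -0.015 -0.019 0 0;-1 -0.028 -0.035 0 0;-1 -0.028 -0.035 0 0;-1 -0.028 -0.035 0 0;-1 -0.028 -0.035 0 0;-1 -0.028 -0.035 0 0;-1 -0.028 -0.035 0 0;-1 -0.028 -0.035 0 0;-1 -0.028 -0.035 0 0;-1 -0.028 -0.035 0 0;-1 -0.018 -0.022 0 0;-1 0 0 0 0"
}}

```text
t: 7.8
tcp_pos: [529.4, -186.4, 191.8]
eef_rot: [[-0.871, 0.491, -0.005], [0.491, 0.871, 0.01], [0.01, 0.006, -1.0]]
force: [-0.7, -0.0, -1.3]
gripper_width: 26.2
```

Run:
```python
from h import *
go([534.5,-197.5,150],60)
s,c=snap('w5')
```

```text
t 7.8 pos [ 529.4 -186.4  191.8] yaw 60.61 tilt [-0.005  0.01 ] F [-0.7 -0.  -1.3] w 26.2
tool delta mm [-10.3  -7.4  41.6] spin 0.61
7.8 [ 529.4 -186.4  191.8] R [[-0.871, 0.491, -0.005], [0.491, 0.871, 0.01], [0.01, 0.006, -1.0]] q [-19.7  12.9  40.3 101.8  -9.4  69.   84. ] F [-0.7 -0.  -1.3] w 26.2
```

View pics/w5.png

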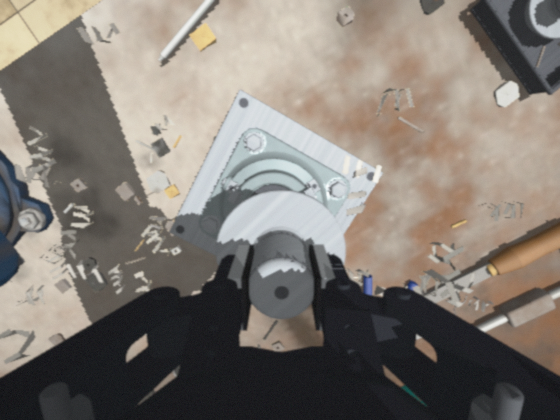

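```bash
cat >> h.py <<'E'
def capfit(c,s):
    from scipy.optimize import least_squares
    T=c['T_tool_cam'];P,ok=cloud(c,T)  # tool coords
    r=np.hypot(P[...,0],P[...,1]); z=P[...,2]
    top=P[ok&(r<22)&(z<-9)&(z>-20)]
    m=ok&(r<45)&(z>18)&(z<30);rim=P[m]
    zr=np.median(rim[:,2]);rim=rim[abs(rim[:,2]-zr)<2]
    a=np.degrees(np.arctan2(rim[:,1],rim[:,0]));rr=np.hypot(rim[:,0],rim[:,1]);pp=[]
    for k in range(-180,180,6):
        q=(a>=k)&(a<k+6)
        if q.sum()>4:
            i=np.argmax(rr[q])
            if rr[q][i]>28: pp.append(rim[q][i,:2])
    pp=np.array(pp);f=least_squares(lambda p:np.hypot(*(pp-p).T)-34,[0,0],loss='soft_l1')
    A=np.c_[rim[:,:2],np.ones(len(rim))];pl=np.linalg.lstsq(A,rim[:,2],rcond=None)[0]
    print('cap centre in tool',f.x.round(2),len(pp),'rim top z',zr.round(2),'slope',pl[:2].round(4),'top z',np.median(top[:,2]).round(2) if len(top) else None)
    R=np.array(s['eef_rot']);n=R@np.array([-pl[0],-pl[1],1]);print('cap down axis world',(n/np.linalg.norm(n)).round(4))
    o=np.array([*f.x,zr+17.5]);print('cap origin world',(R@o+s['tcp_pos']).round(1))
    return o
E
python3 - <<'E'
from h import *
from rig import arm
c=dict(np.load('w5.npz'));s=arm.read_state();capfit(c,s)
c=dict(np.load('w4.npz'));capfit(c,s)
E
```

```text
cap centre in tool [ 0.68 -0.59] 34 rim top z 24.28 slope [0.0048 0.0077] top z -14.03
cap down axis world [-0.0059  0.0023 -1.    ]
cap origin world [ 528.1 -184.2  149.7]
cap centre in tool [ 1.13 -0.3 ] 34 rim top z 24.21 slope [0.0048 0.0084] top z -14.08
cap down axis world [-0.0062  0.0016 -1.    ]
cap origin world [ 527.8 -183.7  149.8]
```

>>> {"api": "drive_tool", "payload": {
  "targets": "-1 -0.010 -0.007 0.015 0.5;-1 0 0 0.020 0;-1 0 0 0 0"
}}

```text
t: 8.15
tcp_pos: [534.1, -191.9, 153.3]
eef_rot: [[-0.869, 0.495, -0.008], [0.495, 0.869, 0.013], [0.014, 0.007, -1.0]]
force: [-0.2, 0.7, -1.0]
gripper_width: 26.7
```

Run:
```python
from h import *
go([534.5,-197.5,118],60)
s,c=snap('w6');capfit(c,s)
```

```text
t 8.15 pos [ 534.1 -191.9  153.3] yaw 60.31 tilt [-0.008  0.013] F [-0.2  0.7 -1. ] w 26.7
tool delta mm [-3.7 -5.  35.2] spin 0.31
8.15 [ 534.1 -191.9  153.3] R [[-0.869, 0.495, -0.008], [0.495, 0.869, 0.013], [0.014, 0.007, -1.0]] q [-18.   16.3  39.8 103.3 -12.   65.3  86.2] F [-0.2  0.7 -1. ] w 26.7
cap centre in tool [ 0.71 -0.6 ] 34 rim top z 24.29 slope [0.0053 0.0067] top z -14.0
cap down axis world [-0.0072  0.0048 -1.    ]
cap origin world [ 532.8 -191.5  111.5]
```

View pics/w6.png

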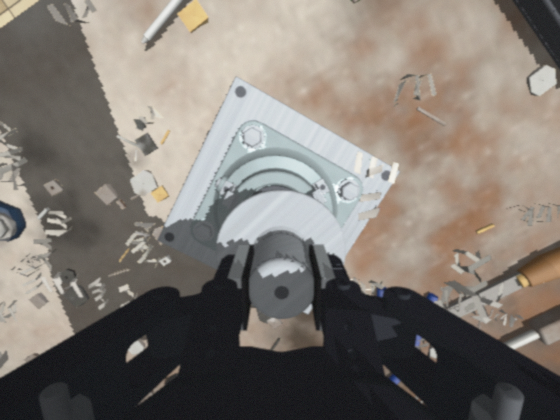

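Add to h.py:
```python
O=np.array([0.7,-0.6,41.8])
def gc(z):
    from rig import arm
    s=arm.read_state();R=np.array(s['eef_rot']);p=np.array(s['tcp_pos']);o=R@O+p
    y=np.degrees(np.arctan2(R[1,1],R[0,1]))
    print('t',round(s['t'],2),'cap',o.round(2),'yaw',y.round(2),'tilt',np.round(R[:2,2],3),'F',np.round(s['force'],1),'M',np.round(s['ft_torque'],2),'w',round(s['gripper_width'],1))
    print('tool delta mm',(R.T@(np.array([534.5,-197.5,z])-o)).round(1),'spin',round(y-60,2))
```

```text
(no output)
```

>>> {"api": "drive_tool", "payload": {
  "targets": "-1 -0.005 -0.004 0.010 0.3;-1 0 0 0.015 0;-1 0 0 0 0"
}}

```text
t: 8.5
tcp_pos: [538.2, -196.3, 129.3]
eef_rot: [[-0.867, 0.498, -0.005], [0.498, 0.867, 0.013], [0.011, 0.009, -1.0]]
force: [-0.9, -0.2, -2.4]
gripper_width: 25.8
```

Run:
```python
from h import *
gc(72)
```

```text
t 8.5 cap [ 537.1  -195.95   87.46] yaw 60.16 tilt [-0.005  0.013] F [-0.9 -0.2 -2.4] M [-0.01  0.06 -0.01] w 25.8
tool delta mm [ 1.3 -2.8 15.4] spin 0.16
```

>>> {"api": "drive_tool", "payload": {
  "targets": "-1 0.001 -0.003 0.005 0;-1 0 0 0.008 0;-1 0 0 0 0"
}}

```text
t: 8.8
tcp_pos: [535.7, -198.3, 115.4]
eef_rot: [[-0.867, 0.497, -0.004], [0.497, 0.867, 0.013], [0.011, 0.01, -1.0]]
force: [0.2, -0.4, -1.2]
gripper_width: 26.4
```

Run:
```python
from h import *
gc(68)
s,c=snap('w7');capfit(c,s)
c=__import__('rig').read_camera('scene');np.savez('scene1.npz',**c)
cv2.imwrite('pics/scene1z.png',cv2.resize(c['image'][200:330,270:430,::-1],None,fx=4.5,fy=4.5,interpolation=cv2.INTER_CUBIC))
```

```text
t 8.8 cap [ 534.59 -197.87   73.57] yaw 60.17 tilt [-0.004  0.013] F [ 0.2 -0.4 -1.2] M [-0.03  0.01 -0.  ] w 26.4
tool delta mm [0.2 0.2 5.6] spin 0.17
8.8 [ 535.7 -198.3  115.4] R [[-0.867, 0.497, -0.004], [0.497, 0.867, 0.013], [0.011, 0.01, -1.0]] q [-16.3  19.2  39.1 105.1 -14.4  61.1  88.5] F [ 0.2 -0.4 -1.2] w 26.4
cap centre in tool [ 0.73 -0.61] 34 rim top z 24.3 slope [0.004  0.0079] top z -14.0
cap down axis world [-0.0049  0.0046 -1.    ]
cap origin world [ 534.6 -197.9   73.6]
```

View pics/scene1z.png

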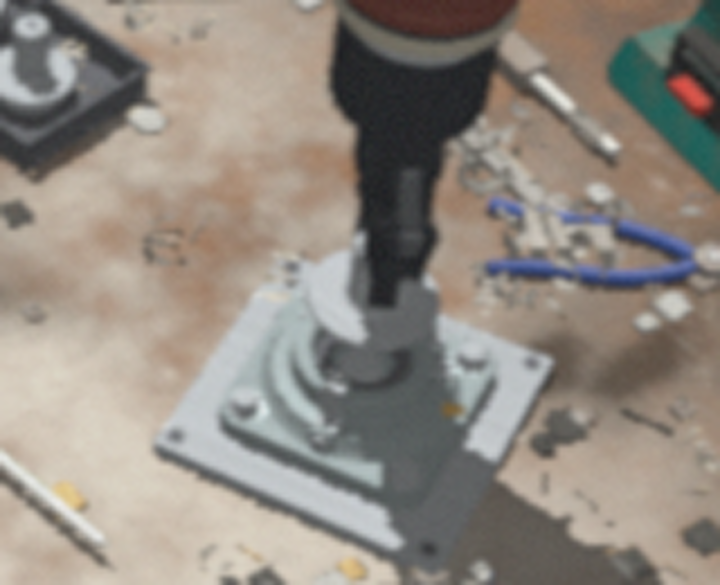

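View pics/w7.png

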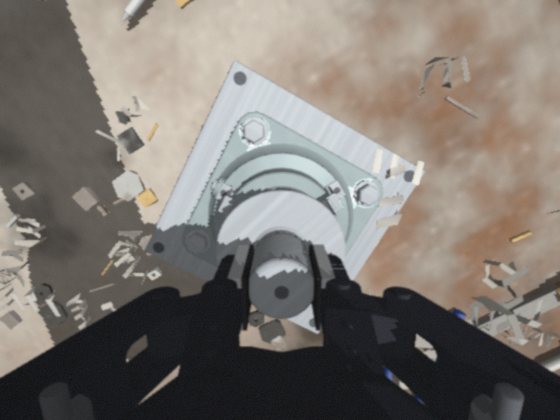

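>>> {"api": "drive_tool", "payload": {
  "targets": "-1 0 0 0.008 0;-1 0 0 0.008 0;-1 0 0 0 0"
}}

```text
t: 9.2
tcp_pos: [536.6, -198.4, 99.7]
eef_rot: [[-0.868, 0.497, -0.002], [0.497, 0.867, 0.013], [0.008, 0.01, -1.0]]
force: [-0.3, 0.4, -1.7]
gripper_width: 26.5
```

Run:
```python
from h import *
gc(52)
```

```text
t 9.2 cap [ 535.64 -198.01   57.88] yaw 60.17 tilt [-0.002  0.013] F [-0.3  0.4 -1.7] M [-0.04 -0.    0.03] w 26.5
tool delta mm [ 1.2 -0.2  5.9] spin 0.17
```

>>> {"api": "drive_tool", "payload": {
  "targets": "-1 0.0012 -0.0005 0.004 0;-1 0 0 0.003 0;-1 0 0 0 0"
}}

```text
t: 9.5
tcp_pos: [535.2, -198.1, 91.9]
eef_rot: [[-0.867, 0.497, -0.002], [0.497, 0.867, 0.013], [0.008, 0.01, -1.0]]
force: [0.8, 0.6, -1.5]
gripper_width: 26.5
```

Run:
```python
from h import *
gc(46)
```

```text
t 9.5 cap [ 534.23 -197.77   50.08] yaw 60.17 tilt [-0.002  0.013] F [ 0.8  0.6 -1.5] M [ 0.02 -0.09 -0.01] w 26.5
tool delta mm [-0.1  0.3  4.1] spin 0.17
```

Centred at the mouth, so I'm entering the bore now.

>>> {"api": "drive_tool", "payload": {
  "targets": "-1 0 0 0.003 0;-1 0 0 0.002 0;-1 0 0 0 0"
}}

```text
t: 9.8
tcp_pos: [536.6, -198.3, 88.3]
eef_rot: [[-0.868, 0.497, 0.001], [0.497, 0.867, 0.013], [0.006, 0.012, -1.0]]
force: [-0.8, 0.5, -0.2]
gripper_width: 26.4
```

Run:
```python
from h import *
gc(43)
```

```text
t 9.8 cap [ 535.74 -197.92   46.45] yaw 60.17 tilt [0.001 0.013] F [-0.8  0.5 -0.2] M [ 0.    0.05 -0.  ] w 26.4
tool delta mm [ 1.3 -0.3  3.5] spin 0.17
```

>>> {"api": "drive_tool", "payload": {
  "targets": "-1 0.0013 0 0.002 0;-1 0.0005 0 0.002 0;-1 0 0 0 0"
}}

```text
t: 10.1
tcp_pos: [537.6, -198.2, 87.4]
eef_rot: [[-0.867, 0.497, 0.007], [0.498, 0.867, 0.013], [0.0, 0.014, -1.0]]
force: [-2.1, 1.0, -1.3]
gripper_width: 26.3
```

Run:
```python
from h import *
gc(40)
```

```text
t 10.1 cap [ 536.93 -197.87   45.63] yaw 60.16 tilt [0.007 0.013] F [-2.1  1.  -1.3] M [ 0.24  0.57 -0.03] w 26.3
tool delta mm [ 2.3 -1.   5.6] spin 0.16
```

>>> {"api": "drive_tool", "payload": {
  "targets": "-1 0.002 -0.001 0 0;-1 0.001 0 0 0;-1 0 0 0 0"
}}

```text
t: 10.4
tcp_pos: [535.4, -198.2, 88.0]
eef_rot: [[-0.868, 0.497, 0.01], [0.497, 0.867, 0.011], [-0.003, 0.015, -1.0]]
force: [0.5, 1.1, 0.9]
gripper_width: 26.4
```

Run:
```python
from h import *
gc(40)
```

```text
t 10.4 cap [ 534.94 -197.87   46.2 ] yaw 60.17 tilt [0.01  0.011] F [0.5 1.1 0.9] M [ 0.05 -0.06  0.03] w 26.4
tool delta mm [0.6 0.  6.2] spin 0.17
```

>>> {"api": "drive_tool", "payload": {
  "targets": "-1 0.001 0 0.003 0;-1 0.001 0 0.003 0"
}}

```text
t: 10.6
tcp_pos: [535.7, -198.9, 84.5]
eef_rot: [[-0.867, 0.498, 0.015], [0.498, 0.867, 0.009], [-0.008, 0.016, -1.0]]
force: [0.7, -1.5, 4.6]
gripper_width: 26.4
```

Run:
```python
from h import *
gc(40)
```

```text
t 10.6 cap [ 535.37 -198.67   42.7 ] yaw 60.12 tilt [0.015 0.009] F [ 0.7 -1.5  4.6] M [-0.43 -0.27 -0.  ] w 26.4
tool delta mm [1.4 0.5 2.7] spin 0.12
```

>>> {"api": "drive_tool", "payload": {
  "targets": "-1 0.001 0.0005 0.003 0;-1 0.001 0 0.003 0"
}}

```text
t: 10.8
tcp_pos: [536.0, -198.9, 80.0]
eef_rot: [[-0.867, 0.499, 0.019], [0.499, 0.867, 0.007], [-0.013, 0.016, -1.0]]
force: [-1.6, 1.6, 25.7]
gripper_width: 26.6
```

Run:
```python
from h import *
gc(38)
```

```text
t 10.8 cap [ 535.85 -198.79   38.16] yaw 60.09 tilt [0.019 0.007] F [-1.6  1.6 25.7] M [ 0.12  0.73 -0.05] w 26.6
tool delta mm [1.8 0.4 0.1] spin 0.09
```

Run:
```python
from h import *
import rig
s,c=snap('w8');capfit(c,s)
cv2.imwrite('pics/w8z.png',cv2.resize(c['image'][120:330,150:420,::-1],None,fx=2.8,fy=2.8,interpolation=cv2.INTER_CUBIC))
c=rig.read_camera('scene');np.savez('scene2.npz',**c)
cv2.imwrite('pics/scene2z.png',cv2.resize(c['image'][235:325,300:400,::-1],None,fx=6,fy=6,interpolation=cv2.INTER_CUBIC))
gc(38)
```

```text
10.8 [ 536.  -198.9   80. ] R [[-0.867, 0.499, 0.019], [0.499, 0.867, 0.007], [-0.013, 0.016, -1.0]] q [-15.5  20.9  38.1 107.8 -16.4  55.7  90.1] F [-1.6  1.6 25.7] w 26.6
cap centre in tool [ 1.15 -0.49] 33 rim top z 23.94 slope [-0.0082  0.0112] top z -14.18
cap down axis world [ 0.0066  0.0018 -1.    ]
cap origin world [ 535.5 -198.5   38.5]
t 10.9 cap [ 535.73 -198.76   38.37] yaw 60.08 tilt [0.019 0.008] F [ 0.4 -0.8 11.5] M [-0.28  0.06  0.07] w 26.3
tool delta mm [1.7 0.5 0.4] spin 0.08
```

View pics/w8z.png

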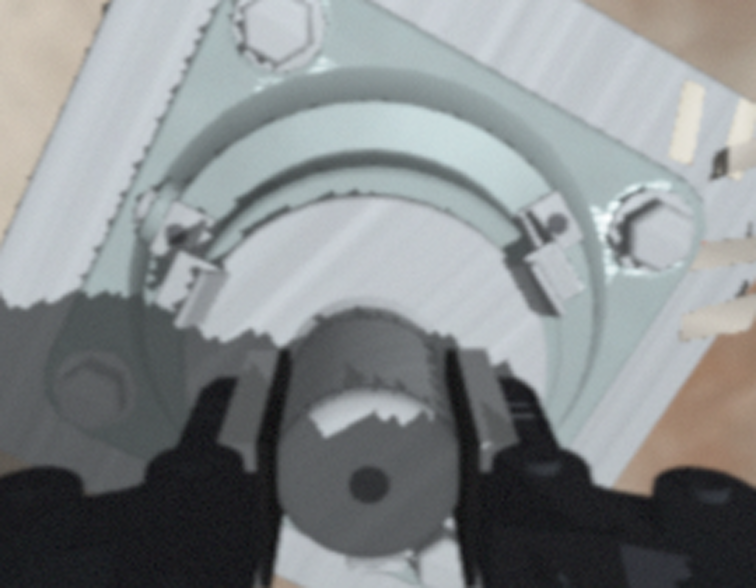

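View pics/scene2z.png

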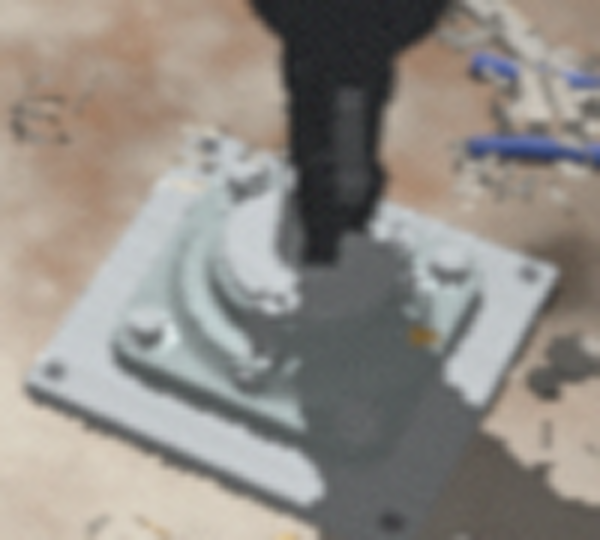

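>>> {"api": "drive_tool", "payload": {
  "targets": "-1 0.0015 0 0.002 0;-1 0 0 0.002 0"
}}

```text
t: 11.1
tcp_pos: [536.2, -199.0, 79.9]
eef_rot: [[-0.866, 0.499, 0.022], [0.499, 0.867, 0.008], [-0.015, 0.018, -1.0]]
force: [-15.8, 6.9, 37.4]
gripper_width: 26.4
```

Run:
```python
from h import *
import rig
gc(38)
s,c=snap('w9');capfit(c,s)
gc(38)
s,c=snap('w10');capfit(c,s)
gc(38)
```

```text
t 11.1 cap [ 536.24 -198.81   38.08] yaw 60.08 tilt [0.022 0.008] F [-15.8   6.9  37.4] M [1.   3.69 0.04] w 26.4
tool delta mm [2.2 0.3 0. ] spin 0.08
11.1 [ 536.2 -199.    79.9] R [[-0.866, 0.499, 0.022], [0.499, 0.867, 0.008], [-0.015, 0.018, -1.0]] q [-15.4  20.8  38.1 107.9 -16.5  55.5  90.2] F [-15.8   6.9  37.4] w 26.4
cap centre in tool [ 1.33 -0.63] 33 rim top z 23.82 slope [-0.011   0.0144] top z -14.23
cap down axis world [ 0.0057  0.0011 -1.    ]
cap origin world [ 535.7 -198.5   38.6]
t 11.15 cap [ 536.16 -198.76   38.12] yaw 60.08 tilt [0.022 0.008] F [-8.6  2.8 29. ] M [ 0.52  2.36 -0.01] w 26.1
tool delta mm [2.1 0.3 0.1] spin 0.08
11.15 [ 536.1 -198.9   79.9] R [[-0.866, 0.499, 0.022], [0.499, 0.867, 0.008], [-0.015, 0.018, -1.0]] q [-15.4  20.8  38.1 107.9 -16.5  55.5  90.2] F [-8.6  2.8 29. ] w 26.1
cap centre in tool [ 1.29 -0.64] 33 rim top z 23.86 slope [-0.0096  0.0151] top z -14.2
cap down axis world [ 6.4e-03  1.0e-04 -1.0e+00]
cap origin world [ 535.6 -198.5   38.6]
t 11.2 cap [ 536.15 -198.75   38.1 ] yaw 60.08 tilt [0.022 0.008] F [-9.2  3.6 29.9] M [0.48 2.47 0.05] w 26.5
tool delta mm [2.  0.3 0.1] spin 0.08
```

>>> {"api": "drive_tool", "payload": {
  "targets": "-1 0.002 0 0.0013 0;-1 0.001 0 0.0013 0;-1 0.0005 0 0.0013 0"
}}

```text
t: 11.5
tcp_pos: [535.8, -199.0, 80.2]
eef_rot: [[-0.866, 0.499, 0.029], [0.5, 0.866, 0.007], [-0.022, 0.021, -1.0]]
force: [-3.5, 1.1, 17.3]
gripper_width: 26.2
```

Run:
```python
from h import *
import rig
gc(38)
s,c=snap('w11');capfit(c,s)
gc(38)
c=dict(np.load('w11.npz'));P,ok=cloud(c)
d=P[...,:2]-[534.5,-197.5];r=np.hypot(d[...,0],d[...,1]);a=np.degrees(np.arctan2(d[...,1],d[...,0]))
for k in range(-180,180,20):
    m=ok&(a>=k)&(a<k+20)
    f=m&(r>35.8)&(r<36.8)&(P[...,2]<52)&(P[...,2]>47);g=m&(r>24)&(r<31)&(P[...,2]<60)&(P[...,2]>50)
    if f.sum()>5 or g.sum()>5: print(k,f.sum(),np.median(P[f][:,2]).round(2) if f.sum() else None,g.sum(),np.median(P[g][:,2]).round(2) if g.sum() else None)
```

```text
t 11.5 cap [ 536.1  -198.84   38.4 ] yaw 60.05 tilt [0.029 0.007] F [-3.5  1.1 17.3] M [ 0.13  1.17 -0.09] w 26.2
tool delta mm [2.1 0.3 0.4] spin 0.05
11.5 [ 535.8 -199.    80.2] R [[-0.866, 0.499, 0.029], [0.5, 0.866, 0.007], [-0.022, 0.021, -1.0]] q [-15.5  20.5  38.1 108.3 -16.5  55.   90.2] F [-3.5  1.1 17.3] w 26.2
cap centre in tool [ 1.31 -0.43] 34 rim top z 23.89 slope [-0.009   0.0111] top z -14.15
cap down axis world [ 0.0156  0.002  -0.9999]
cap origin world [ 535.6 -198.4   38.8]
t 11.55 cap [ 536.06 -198.86   38.42] yaw 60.04 tilt [0.029 0.007] F [-3.6  0.  16.2] M [-0.05  1.03  0.01] w 26.2
tool delta mm [2.  0.4 0.4] spin 0.04
-180 53 49.45 262 55.82
-160 18 49.59 247 55.74
-140 17 49.77 236 55.79
-120 12 49.79 45 55.7
40 29 50.16 52 56.35
60 21 50.16 233 56.28
80 12 49.64 248 56.25
100 49 49.89 247 56.1
120 60 49.79 256 55.96
140 66 49.76 262 55.92
160 67 49.5 260 55.82
```

>>> {"api": "drive_tool", "payload": {
  "targets": "-1 -0.0015 0 0.0015 0;-1 -0.0015 0 0.0015 0"
}}

```text
t: 11.75
tcp_pos: [536.6, -199.4, 79.9]
eef_rot: [[-0.866, 0.499, 0.025], [0.5, 0.866, 0.012], [-0.016, 0.023, -1.0]]
force: [-17.8, 8.7, 38.8]
gripper_width: 26.0
```

```bash
cat >> h.py <<'E'
def chk(name):
    gc(38)
    s,c=snap(name);capfit(c,s);gc(38)
    P,ok=cloud(c)
    d=P[...,:2]-[534.5,-197.5];r=np.hypot(d[...,0],d[...,1])
    f=ok&(r>35.8)&(r<36.6)&(P[...,2]<51.5)&(P[...,2]>48);g=ok&(r>20)&(r<30)&(P[...,2]<59)&(P[...,2]>53)
    pl=[]
    for m in (f,g):
        q=np.c_[d[m],np.ones(m.sum())];pl.append(np.linalg.lstsq(q,P[m][:,2],rcond=None)[0])
    print('face',pl[0].round(4),'rim',pl[1].round(4),'diff',(pl[1]-pl[0]).round(4))
E
python3 - <<'E'
from h import *
chk('w12')
E
```

```text
t 11.75 cap [ 536.74 -199.04   38.13] yaw 60.03 tilt [0.025 0.012] F [-17.8   8.7  38.8] M [ 1.28  4.45 -0.06] w 26.0
tool delta mm [2.7 0.2 0.1] spin 0.03
11.75 [ 536.6 -199.4   79.9] R [[-0.866, 0.499, 0.025], [0.5, 0.866, 0.012], [-0.016, 0.023, -1.0]] q [-15.2  20.8  38.  107.9 -16.8  55.5  90.5] F [-17.8   8.7  38.8] w 26.0
cap centre in tool [ 1.47 -0.6 ] 33 rim top z 23.81 slope [-0.0116  0.0165] top z -14.24
cap down axis world [ 0.0067  0.0036 -1.    ]
cap origin world [ 536.1 -198.7   38.6]
t 11.8 cap [ 536.71 -199.04   38.16] yaw 60.03 tilt [0.025 0.012] F [-15.1   7.3  33.4] M [ 1.14  3.62 -0.09] w 26.4
tool delta mm [2.7 0.2 0.1] spin 0.03
face [2.10000e-03 4.80000e-03 4.98928e+01] rim [-1.50000e-03  6.70000e-03  5.58135e+01] diff [-3.6000e-03  1.9000e-03  5.9207e+00]
```

Run:
```python
from h import *
c0=dict(np.load('w7.npz'))
for n in ['w8','w9','w10','w11','w12']:
    c=dict(np.load(n+'.npz'));P,ok=cloud(c)
    d=P[...,:2]-[534.5,-197.5];r=np.hypot(d[...,0],d[...,1])
    # outer lower step / flange as reference too
    f=ok&(r>35.8)&(r<36.6)&(P[...,2]<51.5)&(P[...,2]>48);g=ok&(r>20)&(r<30)&(P[...,2]<59)&(P[...,2]>53)
    pl=[]
    for m in (f,g):
        q=np.c_[d[m],np.ones(m.sum())];pl.append(np.linalg.lstsq(q,P[m][:,2],rcond=None)[0])
    k=ok&(r>60)&(r<110)&(P[...,2]<14)&(P[...,2]>6); q=np.c_[d[k],np.ones(k.sum())];
    pk=np.linalg.lstsq(q,P[k][:,2],rcond=None)[0]
    print(n,pl[0].round(4),pl[1].round(4),(pl[1]-pl[0]).round(4),'plate',pk.round(4),k.sum())
```

```text
w8 [3.40000e-03 5.00000e-04 5.00293e+01] [-1.00000e-04  5.20000e-03  5.57925e+01] [-3.4000e-03  4.6000e-03  5.7632e+00] plate [4.00000e-04 3.00000e-03 1.03666e+01] 20505
w9 [5.10000e-03 5.70000e-03 4.99516e+01] [-1.00000e-04  3.20000e-03  5.58138e+01] [-5.2000e-03 -2.5000e-03  5.8623e+00] plate [5.00000e-04 2.90000e-03 1.04087e+01] 20552
w10 [-2.00000e-04  7.40000e-03  4.98227e+01] [0.0000e+00 3.3000e-03 5.5808e+01] [ 2.0000e-04 -4.1000e-03  5.9853e+00] plate [6.00000e-04 3.00000e-03 1.03997e+01] 20570
w11 [8.30000e-03 1.80000e-03 5.00643e+01] [7.00000e-03 6.20000e-03 5.59933e+01] [-1.400e-03  4.400e-03  5.929e+00] plate [4.00000e-04 3.00000e-03 1.03912e+01] 20607
w12 [2.10000e-03 4.80000e-03 4.98928e+01] [-1.50000e-03  6.70000e-03  5.58135e+01] [-3.6000e-03  1.9000e-03  5.9207e+00] plate [4.00000e-04 2.90000e-03 1.03831e+01] 20673
```

>>> {"api": "drive_tool", "payload": {
  "targets": "-1 0.0003 0 0.0015 0;-1 0 0 0.0015 0"
}}

```text
t: 12.0
tcp_pos: [536.4, -199.4, 80.1]
eef_rot: [[-0.866, 0.5, 0.025], [0.5, 0.866, 0.014], [-0.015, 0.025, -1.0]]
force: [-6.6, 2.4, 22.4]
gripper_width: 26.2
```

```bash
cat >> h.py <<'E'
def chk2(name):
    gc(38);s,c=snap(name);P,ok=cloud(c)
    d=P[...,:2]-[534.5,-197.5];r=np.hypot(d[...,0],d[...,1])
    g=ok&(r>20)&(r<30)&(P[...,2]<60)&(P[...,2]>53);k=ok&(r>60)&(r<110)&(P[...,2]<14)&(P[...,2]>6);pl=[]
    for m in (k,g):
        q=np.c_[d[m],np.ones(m.sum())];pl.append(np.linalg.lstsq(q,P[m][:,2],rcond=None)[0])
    print('rim over plate (flush 45.5)',(pl[1]-pl[0]).round(4))
    gc(38)
E
python3 - <<'E'
from h import *
chk2('w13')
E
```

```text
t 12.0 cap [ 536.59 -198.95   38.31] yaw 60.02 tilt [0.025 0.014] F [-6.6  2.4 22.4] M [ 0.24  1.93 -0.04] w 26.2
tool delta mm [2.5 0.2 0.3] spin 0.02
12.0 [ 536.4 -199.4   80.1] R [[-0.866, 0.5, 0.025], [0.5, 0.866, 0.014], [-0.015, 0.025, -1.0]] q [-15.   20.8  38.  107.9 -17.   55.6  90.6] F [-6.6  2.4 22.4] w 26.2
rim over plate (flush 45.5) [2.90000e-03 5.60000e-03 4.55964e+01]
t 12.05 cap [ 536.62 -198.95   38.33] yaw 60.02 tilt [0.025 0.014] F [-7.5  2.5 23.5] M [ 0.27  1.97 -0.08] w 26.6
tool delta mm [2.6 0.2 0.3] spin 0.02
```

>>> {"api": "drive_tool", "payload": {
  "targets": "-1 -0.0003 0.001 0.0018 0;-1 0 0.0005 0.002 0"
}}

```text
t: 12.25
tcp_pos: [536.5, -199.4, 80.0]
eef_rot: [[-0.865, 0.501, 0.024], [0.501, 0.865, 0.016], [-0.013, 0.026, -1.0]]
force: [-10.9, 2.6, 33.7]
gripper_width: 26.2
```

Run:
```python
from h import *
chk2('w14')
```

```text
t 12.25 cap [ 536.66 -198.87   38.2 ] yaw 59.95 tilt [0.024 0.016] F [-10.9   2.6  33.7] M [0.27 2.9  0.01] w 26.2
tool delta mm [2.6 0.1 0.2] spin -0.05
12.25 [ 536.5 -199.4   80. ] R [[-0.865, 0.501, 0.024], [0.501, 0.865, 0.016], [-0.013, 0.026, -1.0]] q [-15.   20.9  38.  107.8 -17.1  55.7  90.7] F [-10.9   2.6  33.7] w 26.2
rim over plate (flush 45.5) [2.50000e-03 3.70000e-03 4.55397e+01]
t 12.3 cap [ 536.64 -198.86   38.22] yaw 59.95 tilt [0.024 0.016] F [-11.2   3.7  31.1] M [0.14 2.91 0.02] w 26.6
tool delta mm [2.5 0.1 0.2] spin -0.05
```

>>> {"api": "drive_tool", "payload": {
  "targets": "-1 -0.0012 0.0012 0.0016 0;-1 -0.0003 0.0005 0.0018 0"
}}

```text
t: 12.5
tcp_pos: [536.6, -199.5, 80.1]
eef_rot: [[-0.865, 0.502, 0.021], [0.502, 0.865, 0.019], [-0.009, 0.027, -1.0]]
force: [-9.7, 3.4, 30.5]
gripper_width: 26.5
```

Run:
```python
from h import *
chk2('w15')
```

```text
t 12.5 cap [ 536.59 -198.83   38.27] yaw 59.88 tilt [0.021 0.019] F [-9.7  3.4 30.5] M [0.35 2.58 0.06] w 26.5
tool delta mm [2.5 0.1 0.2] spin -0.12
12.5 [ 536.6 -199.5   80.1] R [[-0.865, 0.502, 0.021], [0.502, 0.865, 0.019], [-0.009, 0.027, -1.0]] q [-14.8  21.1  37.9 107.6 -17.2  56.   90.7] F [-9.7  3.4 30.5] w 26.5
rim over plate (flush 45.5) [7.00000e-04 6.60000e-03 4.55595e+01]
t 12.55 cap [ 536.61 -198.81   38.26] yaw 59.87 tilt [0.021 0.019] F [-11.9   3.3  31.3] M [ 0.22  3.04 -0.03] w 25.8
tool delta mm [2.5 0.1 0.2] spin -0.13
```

>>> {"api": "drive_tool", "payload": {
  "targets": "-1 -0.0005 -0.0015 0.0017 0;-1 0 -0.0012 0.0018 0"
}}

```text
t: 12.75
tcp_pos: [536.5, -199.7, 80.3]
eef_rot: [[-0.865, 0.5, 0.022], [0.501, 0.865, 0.025], [-0.007, 0.032, -0.999]]
force: [-6.4, 6.1, 26.8]
gripper_width: 26.3
```

Run:
```python
from h import *
chk2('w16')
```

```text
t 12.75 cap [ 536.5  -198.84   38.47] yaw 59.95 tilt [0.022 0.025] F [-6.4  6.1 26.8] M [ 0.81  1.87 -0.09] w 26.3
tool delta mm [2.4 0.1 0.5] spin -0.05
12.75 [ 536.5 -199.7   80.3] R [[-0.865, 0.5, 0.022], [0.501, 0.865, 0.025], [-0.007, 0.032, -0.999]] q [-14.5  21.1  37.8 107.5 -17.6  56.2  91.2] F [-6.4  6.1 26.8] w 26.3
rim over plate (flush 45.5) [4.3000e-03 1.2300e-02 4.5764e+01]
t 12.8 cap [ 536.52 -198.81   38.47] yaw 59.95 tilt [0.022 0.025] F [-7.2  6.2 28.2] M [ 1.09  1.97 -0.03] w 26.7
tool delta mm [2.4 0.1 0.5] spin -0.05
```

>>> {"api": "drive_tool", "payload": {
  "targets": "-1 0 0.003 0.0015 0;-1 0 0.003 0.0015 0"
}}

```text
t: 13.0
tcp_pos: [536.9, -199.2, 80.1]
eef_rot: [[-0.864, 0.503, 0.019], [0.504, 0.864, 0.022], [-0.006, 0.028, -1.0]]
force: [-11.8, -4.9, 23.4]
gripper_width: 26.5
```

Run:
```python
from h import *
chk2('w17')
```

```text
t 13.0 cap [ 536.76 -198.42   38.34] yaw 59.76 tilt [0.019 0.022] F [-11.8  -4.9  23.4] M [-1.63  2.88  0.07] w 26.5
tool delta mm [ 2.4 -0.3  0.3] spin -0.24
13.0 [ 536.9 -199.2   80.1] R [[-0.864, 0.503, 0.019], [0.504, 0.864, 0.022], [-0.006, 0.028, -1.0]] q [-14.7  21.2  37.9 107.4 -17.4  56.2  90.7] F [-11.8  -4.9  23.4] w 26.5
rim over plate (flush 45.5) [3.00000e-04 8.30000e-03 4.55596e+01]
t 13.05 cap [ 536.8  -198.41   38.34] yaw 59.76 tilt [0.019 0.021] F [-12.4  -3.9  24.9] M [-1.5   2.91 -0.07] w 26.5
tool delta mm [ 2.4 -0.4  0.3] spin -0.24
```

>>> {"api": "drive_tool", "payload": {
  "targets": "-1 0.0008 0.003 0.0018 0;-1 0.0003 0.003 0.0018 0;-1 0 0.002 0.002 0"
}}

```text
t: 13.35
tcp_pos: [537.0, -199.0, 80.0]
eef_rot: [[-0.861, 0.508, 0.017], [0.509, 0.861, 0.017], [-0.006, 0.023, -1.0]]
force: [-13.4, 3.1, 35.0]
gripper_width: 26.3
```

Run:
```python
from h import *
chk2('w18')
```

```text
t 13.35 cap [ 536.84 -198.5    38.15] yaw 59.43 tilt [0.017 0.017] F [-13.4   3.1  35. ] M [-0.16  3.31  0.11] w 26.3
tool delta mm [ 2.5 -0.3  0.1] spin -0.57
13.35 [ 537. -199.   80.] R [[-0.861, 0.508, 0.017], [0.509, 0.861, 0.017], [-0.006, 0.023, -1.0]] q [-15.   21.3  38.  107.4 -17.1  56.2  90.1] F [-13.4   3.1  35. ] w 26.3
rim over plate (flush 45.5) [-6.00000e-04  2.30000e-03  4.54575e+01]
t 13.4 cap [ 536.81 -198.48   38.15] yaw 59.43 tilt [0.017 0.017] F [-13.   -0.2  31. ] M [-0.7   3.22  0.08] w 26.2
tool delta mm [ 2.5 -0.3  0.1] spin -0.57
```

The rim is flush: 45.46 mm over the plate against 45.5 expected, tilt about 0.1°. I'll check that the push holds steady and look at the clips.

Run:
```python
from h import *
import rig
for i in range(8): 
    c=rig.read_camera('scene')
gc(38)
cv2.imwrite('pics/scene3z.png',cv2.resize(c['image'][235:325,300:400,::-1],None,fx=6,fy=6,interpolation=cv2.INTER_CUBIC))
P,ok=cloud(c);d=P[...,:2]-[534.5,-197.5];r=np.hypot(d[...,0],d[...,1]);a=np.degrees(np.arctan2(d[...,1],d[...,0]))
for n in (-150,-30,90):
    m=ok&(abs((a-n+180)%360-180)<12)&(r>26)&(r<44)&(P[...,2]>57)&(P[...,2]<70);print(n,m.sum(),r[m].min() if m.any() else None,r[m].max() if m.any() else None)
chk2('w19')
c=dict(np.load('w19.npz'))
cv2.imwrite('pics/w19z.png',cv2.resize(c['image'][120:330,150:420,::-1],None,fx=2.8,fy=2.8,interpolation=cv2.INTER_CUBIC))
P,ok=cloud(c);d=P[...,:2]-[534.5,-197.5];r=np.hypot(d[...,0],d[...,1]);a=np.degrees(np.arctan2(d[...,1],d[...,0]))
for n in (-150,-30,90):
    m=ok&(abs((a-n+180)%360-180)<12)&(r>26)&(r<44)&(P[...,2]>57)&(P[...,2]<70);print(n,m.sum(),r[m].min() if m.any() else None,r[m].max() if m.any() else None)
```

```text
t 13.8 cap [ 536.85 -198.46   38.17] yaw 59.44 tilt [0.017 0.017] F [-13.2  -1.1  31. ] M [-0.71  3.22  0.03] w 26.2
tool delta mm [ 2.5 -0.4  0.1] spin -0.56
-150 20 26.505735511107844 43.49884968406134
-30 15 28.279822820055273 40.36170501989046
90 12 27.335072502645403 40.577849924196386
t 13.8 cap [ 536.85 -198.46   38.17] yaw 59.44 tilt [0.017 0.017] F [-13.2  -1.1  31. ] M [-0.71  3.22  0.03] w 26.2
tool delta mm [ 2.5 -0.4  0.1] spin -0.56
13.8 [ 537. -199.   80.] R [[-0.861, 0.508, 0.017], [0.509, 0.861, 0.017], [-0.006, 0.023, -1.0]] q [-15.   21.2  38.  107.4 -17.1  56.2  90.1] F [-13.2  -1.1  31. ] w 26.2
rim over plate (flush 45.5) [-1.20000e-03  2.60000e-03  4.54607e+01]
t 13.85 cap [ 536.81 -198.46   38.14] yaw 59.44 tilt [0.017 0.017] F [-14.1  -0.4  30.6] M [-0.67  3.2   0.04] w 26.5
tool delta mm [ 2.5 -0.4  0.1] spin -0.56
-150 458 26.596239590341224 40.93119107566315
-30 96 34.367466799284756 41.84629522413005
90 457 27.288161635324062 41.21159144828685
```

View pics/w19z.png

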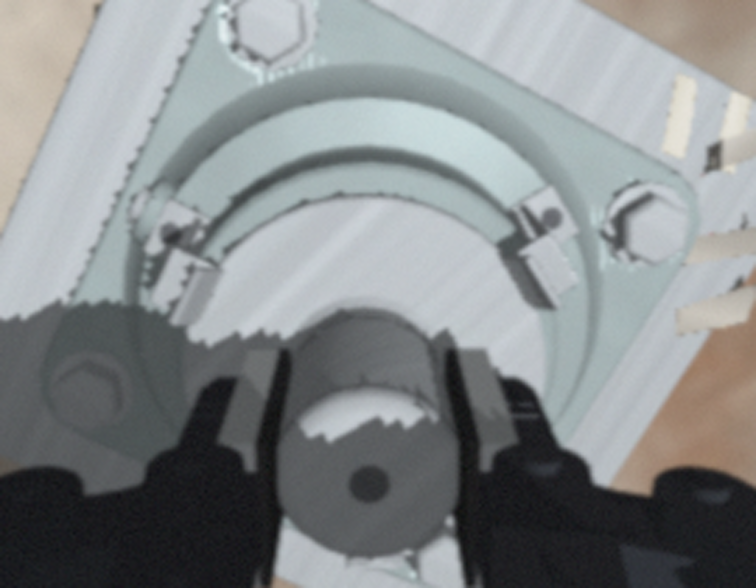

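View pics/scene3z.png

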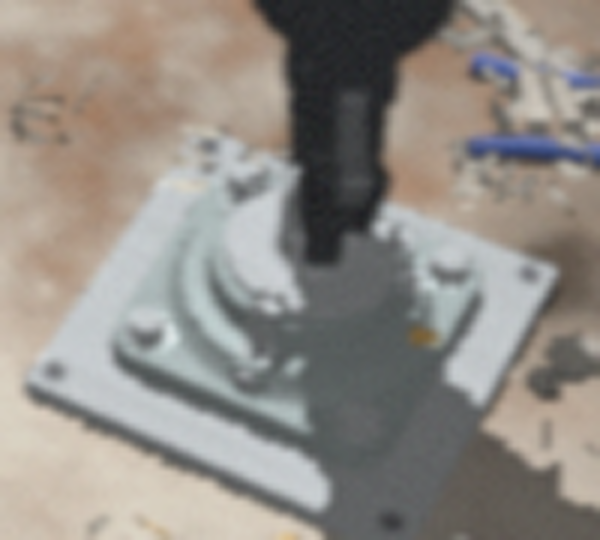

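The wrist view (zoomed) shows noses over the rim at about (205,285) and (540,270). The third clip shows only as an edge at about (415,560). The push holds steady at about 31 N, so I'm handing in.

Run:
```python
from rig import job
print(job.sign_off())
```

```text
the job is handed in; nothing more can be done
None
```

I gripped the middle cap by its knob (knob radius measured 14 mm, rim 34 mm) and carried it high across the bench. I set it plug first into the bore and pressed it down past the clips. The job is handed in with the hand still gripping it and pressing; the clock read about 13.9 s at the last check.

**Last checks**
- **Flush:** the rim top is 45.46 mm above the base plate, against 45.5 expected. The slope is about 0.003, or roughly 0.1 mm at the rim's edge.
- **Push:** about 31 N downward, steady over the last 0.45 s, against the ring's 8 N.
- **Clips:** two are clearly seen over the rim. The third is mostly hidden behind the hand. I judge it snapped from the flush reading and from its outer edge being where it was at rest.

**Not ideal**
- The cap sits off-centre against one side of the bore, with about 13 N sideways and 3.3 N m at the wrist.
- The tool is tilted about 1.4°.
- Some earlier presses left the rim up to about 0.4 mm high on one side; I corrected that before handing in.
- I made no final check picture of the other two caps or the screwdriver, but no move went near the screwdriver or lifted anything else.

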